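# Tip the balance weights out in a heap

### The arm

A 6-joint arm with a two-finger parallel gripper is mounted at the origin on the work surface. World frame = base frame: x ahead of the robot, y to its left, z up, the work surface at z = 0. Lengths are in m, angles in rad, forces in N, time in s.
With the tool pointing down it reaches from about 0.275 to 0.825 m from the base axis. Payload 4.9 kg.
Tool frame: the origin (TCP) lies at the very end of the fingers, on their centre line; the grasp point (between the pads) lies 19 mm behind it; z points along the fingers, y is the line along which they close (so a half turn about z gives the same grasp; the last joint's range is limited). The gripper opens to 85 mm and grips with 20 to 120 N. Pads are 22 mm wide; open, the fingers measure 114 mm over their backs; the gripper's body (76 mm by 85 mm) begins 54 mm behind the grasp point. The pads swing forward as they close: fully open they stand 13 mm farther back than shut.
Start: joints at [-0.134, 0.326, -0.193, 1.052, 0, 1.437], TCP at [0.55, 0, 0.231] pointing down, gripper open.
Joint ranges: [-2.65, 2.65], [-0.97, 1.79], [-1.3, 1.35], [-1.93, 2.1], [-1.47, 1.37], [-3.14, 3.14]. Speed limits (rad/s): [2.57, 2.57, 3.14, 3.14, 3.14, 3.14].

### API

Orientations are given as [roll, pitch, yaw] about the fixed x, y, z axes, in that order (R = Rz(yaw) Ry(pitch) Rx(roll)).
In Python, from station import ctrl gives the robot as it stands.
- The arm moves only by the tool move_arm, never from a script. Its argument "commands" is text: rows parted by semicolons, each of 4 numbers parted by spaces: the shift along the tool's x, y, z in mm, then the turn about the tool's z in rad. In form: x y z turn; .... A call has exactly 5 rows; each row shifts and turns the commanded pose from where the row before left it, along the tool's axes as they then stand; what a row does not reach is not made up. A row lasts 1/10 s, in which the tool goes at most 50 mm and 8.59 degrees, less where a joint would pass 70% of its speed; a pose out of reach is approached as far as the arm can. A call with a gripper value outside its range is refused whole. "jaw" is the finger opening in mm, from 0 to 85.4, set as the call begins (left out, the last holds). The fingers move at their own pace and stop on an object; "force" is the grip in N (left out, the last holds). Time passes only in rows, so rows that do not move let the fingers close, or fill a call up. It gives the time, the measured TCP pose, the force, the opening and the grip force at its end, in the units of the state.
- ctrl.observe(): the state, without advancing time (a new reading comes with each control period).
- ctrl.capture(name): name is "scene" or "side" or "wrist"; returns (picture, depth): 384x512x3 uint8, red, green, blue; 384x512 float32, m along the optical axis (not along the pixel's ray), 0 where there is no reading.
- ctrl.calibration(name): a dict with "fx", "fy", "cx", "cy" (pixels), "k1" (the pictures are not rectified: a ray, as slopes to the right and down, at radius r is drawn at 1 + k1 r^2 times it, then the intrinsics apply), "rvec" (rotation vector, rad) and "tvec" (3), from world to camera coordinates, as OpenCV has them. Camera axes: x right, y down, z forward; pixel columns grow to the right and rows downward; lengths in m; the calibration is good to about 2 mm. A picture is of the moment at which its call begins: read the wrist's pose just before it. calibration takes no time and is no camera call; for the wrist camera it gives the pose at the moment of the call.
- ctrl.job_done(): hands the job in; it is judged then, once.
The state is a dict: "clock": time; "qpos": joint angles; "joint_vel": joint speeds; "joint_efforts": joint torques, N m; "eef_pos": TCP position; "tcp_rot": TCP orientation; "contact_force": force on the tool from outside, world axes, zero at the start; "torque": the same for the moment, N m; "grip_width": opening from 0.0 (shut) to 1.0 (fully open); "finger_force": force on a finger pad.
Only numpy, scipy, OpenCV 4.12 (cv2) and the standard library are available. Lean on these libraries where they do the work, as an engineer would, in place of code of your own. Each camera call takes 0.05 s, during which the arm holds its last target. There are 200 camera calls.

### The job

Pick up the wide metal cup that lies in its wooden cradle with four brass weights inside, and turn it over mouth-down onto the middle of the shallow white tray, its rim right down at the tray floor. Then lift it straight up so that all four weights stay in a heap in the middle of the tray, and stand the empty cup mouth-down on the bench beside the tray. Leave the narrow cup where it lies.

Things in the scene. Friction and masses are not known exactly. Their poses are not given: they have to be found in the camera images.
- cup_center (a point): Middle (on the axis, half-way up) of the wide plain aluminium cup: straight, round, 56 mm outer diameter, 76 mm long, wall 3 mm, base 4 mm, 90 g. z runs from its closed base to its open mouth (rim 38 mm ahead). It starts loose in its cradle, mouth away from the robot and 15 degrees above level, this point 65 mm above the bench; its contents stay in while the mouth points level or higher.
- cradle: Fixed wooden cradle under the wide cup: 62 mm wide, 88 mm long, origin on the bench below the cup's middle, x towards the cup's mouth. It reaches only below the cup and behind its base, so the sides are free at axis height. Gripped there across the diameter by a gripper leaning about 50 degrees, pointing down and away from the robot, the cup comes mouth-down with half a turn about the pointing axis.
- weight0: Brass balance weight, hexagonal, 20 mm across flats, 11 mm thick, 30 g, loose inside the wide cup; origin at its centre, z along its thickness.
- weight1: Brass balance weight, hexagonal, 20 mm across flats, 11 mm thick, 30 g, loose inside the wide cup; origin at its centre, z along its thickness.
- weight2: Brass balance weight, hexagonal, 20 mm across flats, 11 mm thick, 30 g, loose inside the wide cup; origin at its centre, z along its thickness.
- weight3: Brass balance weight, hexagonal, 20 mm across flats, 11 mm thick, 30 g, loose inside the wide cup; origin at its centre, z along its thickness.
- tray_in (a point): Centre of the inner floor of the shallow white metal tray, fixed on the bench: 160 mm square outside, walls 4 mm thick and 14 mm high above the bench, floor about 4 mm above the bench; x and y along its sides, z up.
- narrow_cup_center (a point): Middle of the narrow aluminium cup, a bystander: 38 mm in diameter, 90 mm long, empty, lying loose in a second wooden cradle (62 mm wide, 102 mm long) next to the first, mouth away from the robot and 15 degrees up; z from base to mouth. Either cup may be the one nearer the tray. Leave it alone.
Mind the look-alikes: they are no part of the job. What is shaped like the part that bears cup_center but pink or purple is not meant.

How it is judged:
On the way, in this order (a step that is already met when the one before it is completed fails the run):
1. the cup is mouth-down (within about 22 degrees) over the middle of the tray (within 40 mm), its rim within about 20 mm of the tray floor (angle between cup_center's own z axis and vertical above 2.75 rad and horizontal distance between cup_center and tray_in below 0.04 m and z of cup_center in the frame of tray_in below 0.058 m), for 0.2 s.
2. still mouth-down (within 29 degrees) and within 50 mm of the tray's middle, the cup is lifted until its rim is 30 mm clear of the tray floor, leaving all four weights within 60 mm of the middle (angle between cup_center's own z axis and vertical above 2.63 rad and horizontal distance between cup_center and tray_in below 0.05 m and z of cup_center in the frame of tray_in above 0.068 m and horizontal distance between each of weight0, weight1, weight2, weight3 and tray_in below 0.06 m and z of each of weight0, weight1, weight2, weight3 in the frame of tray_in below 0.04 m), for 0.1 s.
At the end, for the whole second after the job is handed in: All four weights lie in the tray within 60 mm of its middle; the wide cup stands mouth-down (within 10 degrees) on the bench clear of the tray, more than 110 mm from the tray's middle; the narrow cup is within 20 mm of where it was (horizontal distance between each of weight0, weight1, weight2, weight3 and tray_in below 0.06 m and z of each of weight0, weight1, weight2, weight3 in the frame of tray_in below 0.04 m and angle between cup_center's own z axis and vertical above 2.97 rad and height (world z) of cup_center between 0.03 and 0.045 m and horizontal distance between cup_center and tray_in above 0.11 m and distance of narrow_cup_center from where it was at the start of the episode below 0.02 m); the robot touches nothing.
It fails at once if the narrow cup is moved by more than 20 mm (distance of narrow_cup_center from where it was at the start of the episode above 0.02 m).
It also fails if it takes over 64 s, if anything falls off the work surface, if the arm or the gripper's body presses on something with over 40 N, if the wrist force passes 120 N, or if a joint passes its speed limit or range.

## Working session

There is one attempt and no reset: what is moved stays moved. The work goes in short steps, Python scripts to look and compute and a tool call to move; the robot and the scene stay as the last step left them, time stands still between calls to the robot, and variables do not carry over. Pictures are saved under pics/ and viewed, at most 10 in all, crops included, and the job is handed in when it is done.

Besides the shell and the picture viewer there is one more tool, called after "Call:" by a JSON object that holds its "method" and its "body". move_arm: Moves the arm, as the interface text tells. Its arguments: {"type":"object","properties":{"commands":{"type":"string"},"jaw":{"type":"number"},"force":{"type":"number"}},"required":["commands"]}

```bash
mkdir -p pics; cat > h.py <<'E'
import numpy as np, cv2
from scipy.spatial.transform import Rotation as R
from station import ctrl
def grab(n,save=None):
    c=ctrl.calibration(n); im,d=ctrl.capture(n)
    if save: cv2.imwrite('pics/'+save,im[:,:,::-1])
    return c,im,d
def cloud(c,d):
    h,w=d.shape; u,v=np.meshgrid(np.arange(w),np.arange(h))
    K=np.array([[c['fx'],0,c['cx']],[0,c['fy'],c['cy']],[0,0,1.]])
    p=cv2.undistortPoints(np.stack([u,v],-1).reshape(-1,1,2).astype(float),K,np.array([c['k1'],0,0,0.])).reshape(h,w,2)
    P=np.dstack([p*d[...,None],d])
    M=cv2.Rodrigues(np.array(c['rvec'],float))[0]
    W=(P-np.array(c['tvec']).ravel())@M
    W[d<=0]=np.nan
    return W
E
python3 - <<'E'
from h import *
a=[]
for n in('scene','side'):
    c,im,d=grab(n); a.append(im); W=cloud(c,d)
    np.savez('/tmp/%s.npz'%n,im=im,W=W)
cv2.imwrite('pics/a.png',cv2.resize(np.vstack(a),(512,768))[:,:,::-1][:, :] if 0 else cv2.resize(np.hstack(a),(800,300))[:,:,::-1])
cv2.imwrite('pics/scene.png',a[0][:,:,::-1]);cv2.imwrite('pics/side.png',a[1][:,:,::-1])
print(ctrl.observe())
E
```

```text
{'clock': 0.1, 'qpos': array([-1.34183066e-01,  3.26860542e-01, -1.93486395e-01,  1.05199571e+00,
       -1.90987747e-05,  1.43656447e+00]), 'joint_vel': array([ 0.0001495 , -0.00096067,  0.00224601, -0.00036582,  0.00080358,
       -0.0024972 ]), 'joint_efforts': array([-1.63831678e-04, -4.44239044e+01,  2.63037515e+01,  7.96647771e-03,
       -2.12530945e-04,  1.93304103e-06]), 'eef_pos': array([5.49479450e-01, 8.51863170e-05, 2.30584204e-01]), 'tcp_rot': array([-3.14005769e+00, -1.88015526e-04,  1.57084499e+00]), 'contact_force': array([ 0.63083777, -0.47627963, -0.7894692 ]), 'torque': array([ 0.01859647, -0.00696599,  0.00472712]), 'finger_force': 0.0, 'grip_width': 0.9976337532699545}
```

View pics/scene.png

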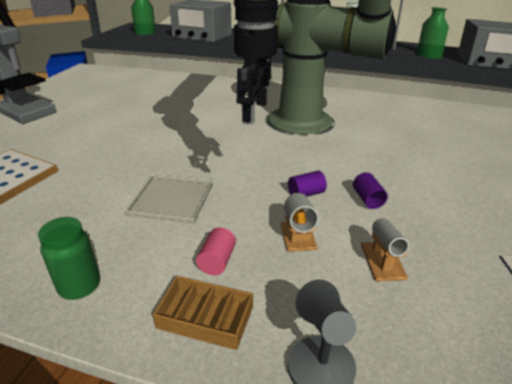

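View pics/side.png

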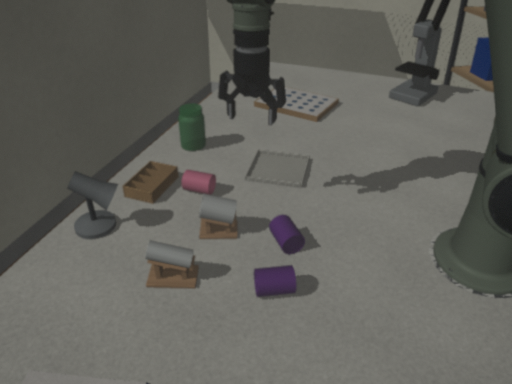

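The scene view shows a grey cup with brass inside in a cradle at (301,213). A narrower empty grey cup sits in a second cradle at (390,238). Two purple cups, (308,183) and (370,190), a pink one (216,251) and a dark grey object on a stand (328,312) are look-alikes. The tray is at (170,198). The one meant is the cup at (301,213): plain aluminium, wide, brass inside, in a cradle. I'll confirm it in a crop and measure.

```bash
python3 - <<'E'
from h import *
s=np.load('/tmp/scene.npz'); t=np.load('/tmp/side.npz')
W=s['W'];im=s['im']
cv2.imwrite('pics/crop.png',cv2.resize(im[160:290,110:440],None,fx=2.4,fy=2.4,interpolation=3)[:,:,::-1])
for n,q in(('scene',s),('side',t)):
    W=q['W'];im=q['im'];hsv=cv2.cvtColor(im,cv2.COLOR_RGB2HSV)
    print(n,'bench z',np.nanmedian(W[...,2]))
    for nm,box in (('wide',{'scene':(275,190,325,255),'side':(190,190,245,242)}[n]),('narrow',{'scene':(360,215,412,285),'side':(140,235,205,292)}[n])):
        x0,y0,x1,y1=box; P=W[y0:y1,x0:x1]; H=hsv[y0:y1,x0:x1]
        wood=(H[...,1]>110)&(H[...,0]<20)&(P[...,2]<.04); g=(H[...,1]<70)&(P[...,2]>.035)
        for k,m in(('wood',wood),('grey',g)):
            Q=P[m];Q=Q[~np.isnan(Q).any(1)]
            if len(Q)<10: print(nm,k,len(Q));continue
            u,sv,vt=np.linalg.svd(Q-Q.mean(0),full_matrices=False)
            print(nm,k,len(Q),'med',np.median(Q,0).round(3),'lo',np.percentile(Q,2,axis=0).round(3),'hi',np.percentile(Q,98,axis=0).round(3),'axis',vt[0].round(3))
            if k=='wood':
                Q2=Q[Q[:,2]<.02]; 
                if len(Q2)>10: print('   rect',cv2.minAreaRect((Q2[:,:2]*1000).astype(np.float32)))
# tray corners by rays: scene corners at rim height
c=ctrl.calibration('scene')
print({k:np.round(v,3) for k,v in c.items()})
E
```

```text
scene bench z 0.0016107674323642327
wide wood 612 med [0.619 0.11  0.01 ] lo [0.569 0.072 0.004] hi [0.641 0.146 0.035] axis [0.55  0.834 0.042]
   rect ((595.4969482421875, 107.65098571777344), (86.31733703613281, 59.407432556152344), 21.92154312133789)
wide grey 831 med [0.603 0.11  0.072] lo [0.556 0.074 0.043] hi [0.635 0.142 0.101] axis [ 0.829  0.498 -0.254]
narrow wood 985 med [0.647 0.277 0.009] lo [0.586 0.243 0.004] hi [0.674 0.32  0.037] axis [0.808 0.588 0.029]
   rect ((622.4095458984375, 280.35797119140625), (101.52034759521484, 61.546424865722656), 20.238014221191406)
narrow grey 839 med [0.637 0.28  0.074] lo [0.582 0.253 0.053] hi [0.667 0.311 0.094] axis [0.865 0.495 0.077]
side bench z -0.00021968009185330994
wide wood 0
wide grey 871 med [0.583 0.123 0.078] lo [0.548 0.091 0.045] hi [0.634 0.145 0.098] axis [-0.925 -0.291 -0.246]
narrow wood 0
narrow grey 954 med [0.612 0.29  0.075] lo [0.572 0.262 0.049] hi [0.653 0.311 0.093] axis [-0.899 -0.345 -0.271]
{'fx': np.float64(399.247), 'fy': np.float64(399.247), 'cx': np.float64(254.142), 'cy': np.float64(191.991), 'k1': np.float64(-0.078), 'rvec': array([ 1.413,  1.89 , -1.002]), 'tvec': array([ 0.154, -0.239,  1.331])}
```

View pics/crop.png

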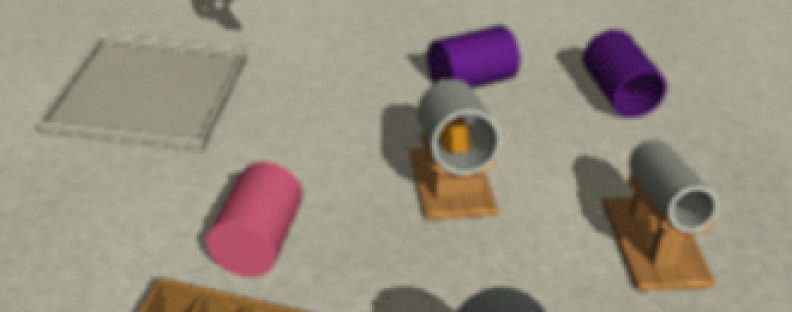

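The crop confirms it: the brass hexagon sits inside the wide cup at crop (465,135). The narrow cup at (680,185) is empty, and the purple and pink ones are decoys. Next I'll get the tray centre and the obstacle heights.

```bash
python3 - <<'E'
from h import *
s=np.load('/tmp/scene.npz'); W=s['W']; im=s['im']
c=ctrl.calibration('scene')
K=np.array([[c['fx'],0,c['cx']],[0,c['fy'],c['cy']],[0,0,1.]]);M=cv2.Rodrigues(np.array(c['rvec']))[0];C=-M.T@np.ravel(c['tvec'])
px=np.array([[153,176],[212.5,184],[194.6,221.7],[126.7,213.8]]).reshape(-1,1,2)
p=cv2.undistortPoints(px,K,np.array([c['k1'],0,0,0.])).reshape(-1,2)
D=np.c_[p,np.ones(4)]@M
X=C+D*((.014-C[2])/D[:,2])[:,None];print('tray',X.round(3),X.mean(0),np.linalg.norm(np.roll(X,1,0)-X,axis=1))
# depth: tray rim points
for n in('scene','side'):
    W=np.load('/tmp/%s.npz'%n)['W']
    m=(W[...,2]>.009)&(W[...,2]<.02)&(W[...,0]>.4)&(W[...,0]<.68)&(W[...,1]>-.3)&(W[...,1]<-.02)
    Q=W[m]; print(n,len(Q),cv2.minAreaRect((Q[:,:2]*1000).astype(np.float32)), Q.mean(0))
W=np.load('/tmp/scene.npz')['W']
for nm,(x0,y0,x1,y1) in dict(lamp=(285,280,360,384),jar=(38,215,102,300),rack=(150,275,255,347),pink=(195,225,238,275),pur1=(287,168,328,197),pur2=(352,172,388,209)).items():
    P=W[y0:y1,x0:x1].reshape(-1,3); P=P[P[:,2]>.015]
    print(nm,np.percentile(P,3,axis=0).round(2),np.percentile(P,97,axis=0).round(3))
E
```

```text
tray [[ 0.481 -0.287  0.014]
 [ 0.473 -0.129  0.014]
 [ 0.623 -0.112  0.014]
 [ 0.641 -0.266  0.014]] [ 0.55445767 -0.19835446  0.014     ] [0.16105008 0.15819646 0.1514202  0.15584084]
scene 602 ((545.3330078125, -206.20526123046875), (162.53781127929688, 162.62899780273438), 6.581241607666016) [ 0.55912614 -0.20265265  0.01315773]
side 292 ((575.8938598632812, -172.15106201171875), (232.75259399414062, 226.1436767578125), 6.622065544128418) [ 0.54790078 -0.19221921  0.01202025]
lamp [0.82 0.15 0.02] [0.916 0.233 0.149]
jar [ 0.82 -0.27  0.02] [ 0.881 -0.211  0.132]
rack [ 0.8  -0.07  0.02] [0.886 0.07  0.036]
pink [ 0.67 -0.05  0.02] [ 0.748 -0.001  0.057]
pur1 [0.42 0.06 0.02] [0.565 0.135 0.086]
pur2 [0.39 0.2  0.02] [0.455 0.277 0.056]
```

Call:
{"method": "move_arm", "body": {"commands": "0 40 -20 0; 20 40 -20 0; 40 30 0 0; 40 30 0 0; 40 20 0 0", "jaw": 85}}

```text
clock: 0.6
eef_pos: [0.7114, 0.1411, 0.2704]
tcp_rot: [-3.141, 0.0, 1.57]
contact_force: [1.3, -0.4, 0.2]
grip_width: 0.994
finger_force: 0.0
```

Call:
{"method": "move_arm", "body": {"commands": "20 45 0 0; 20 45 0 0; 20 45 0 0; 20 45 0 0; 20 45 0 0"}}

```text
clock: 1.1
eef_pos: [0.8424, 0.2071, 0.2418]
tcp_rot: [3.096, -0.011, 1.571]
contact_force: [2.3, -0.2, -2.5]
grip_width: 0.992
finger_force: 0.0
```

```bash
python3 -c "
from h import *
o=ctrl.observe();print(o['qpos'].round(3),o['eef_pos'],R.from_euler('xyz',o['tcp_rot']).as_matrix().round(3))"
```

```text
[0.155 1.145 1.345 1.724 0.003 1.726] [0.84236803 0.20711191 0.24181116] [[ 0.     0.999  0.046]
 [ 1.    -0.001  0.011]
 [ 0.011  0.046 -0.999]]
```

Call:
{"method": "move_arm", "body": {"commands": "20 45 0 0; 20 45 0 0; 20 45 0 0; 20 45 0 0; 20 45 0 0"}}

```text
clock: 1.6
eef_pos: [0.9233, 0.2676, 0.2216]
tcp_rot: [2.906, -0.056, 1.578]
contact_force: [-0.6, -0.3, 0.1]
grip_width: 0.998
finger_force: 0.0
```

```bash
python3 -c "
from h import *
o=ctrl.observe();print(o['qpos'].round(3),o['eef_pos'],R.from_euler('xyz',o['tcp_rot']).as_matrix().round(3))"
```

```text
[0.203 1.183 1.346 1.492 0.008 1.774] [0.9233202  0.26760827 0.22155861] [[-0.007  0.972  0.233]
 [ 0.998 -0.006  0.056]
 [ 0.056  0.233 -0.971]]
```

Call:
{"method": "move_arm", "body": {"commands": "45 20 -5 0; 45 20 -5 0; 45 20 0 0; 40 30 0 0; 40 30 0 0"}}

```text
clock: 2.1
eef_pos: [0.9225, 0.4344, 0.2359]
tcp_rot: [2.769, -0.106, 1.595]
contact_force: [0.7, -0.8, -0.4]
grip_width: 0.991
finger_force: 0.0
```

```bash
cat > st.py <<'E'
from h import *
o=ctrl.observe();M=R.from_euler('xyz',o['tcp_rot']).as_matrix();z=M[:,2]
print(o['clock'],o['qpos'].round(3),o['eef_pos'].round(4),'\n',M.round(3),'tilt',np.degrees(np.arccos(-z[2])).round(1),'az',np.degrees(np.arctan2(z[1],z[0])).round(1),'ytoolelev',np.degrees(np.arcsin(M[2,1])).round(1))
E
python3 st.py
```

```text
2.1 [ 0.378  1.188  1.346  1.343 -0.034  1.938] [0.9225 0.4344 0.2359] 
 [[-0.024  0.932  0.362]
 [ 0.994 -0.016  0.107]
 [ 0.106  0.362 -0.926]] tilt 22.2 az 16.5 ytoolelev 21.2
```

Call:
{"method": "move_arm", "body": {"commands": "25 42 0 0; 25 42 0 0; 25 42 0 0; 25 42 0 0; 25 42 0 0"}}

```text
clock: 2.6
eef_pos: [0.9719, 0.4808, 0.2832]
tcp_rot: [2.595, -0.176, 1.629]
contact_force: [-0.0, 0.1, 0.4]
grip_width: 0.996
finger_force: 0.0
```

```bash
python3 st.py
```

```text
2.6 [ 0.401  1.174  1.345  1.171 -0.034  1.953] [0.9719 0.4808 0.2832] 
 [[-0.057  0.858  0.51 ]
 [ 0.983 -0.041  0.18 ]
 [ 0.175  0.512 -0.841]] tilt 32.7 az 19.4 ytoolelev 30.8
```

Call:
{"method": "move_arm", "body": {"commands": "22 40 10 0; 22 40 10 0; 22 40 10 0; 22 40 10 0; 22 40 10 0"}}

```text
clock: 3.1
eef_pos: [1.0225, 0.5163, 0.3206]
tcp_rot: [2.428, -0.237, 1.675]
contact_force: [0.6, 0.2, -0.0]
grip_width: 0.994
finger_force: 0.0
```

```bash
python3 st.py
```

```text
3.1 [ 0.411  1.183  1.345  0.988 -0.029  1.955] [1.0225 0.5163 0.3206] 
 [[-0.101  0.768  0.633]
 [ 0.967 -0.075  0.245]
 [ 0.235  0.637 -0.735]] tilt 42.7 az 21.1 ytoolelev 39.5
```

Call:
{"method": "move_arm", "body": {"commands": "16 42 15 0; 16 42 15 0; 16 42 15 0; 16 42 15 0; 16 42 15 0"}}

```text
clock: 3.6
eef_pos: [1.0747, 0.5207, 0.3738]
tcp_rot: [2.259, -0.288, 1.728]
contact_force: [0.4, 0.7, 0.4]
grip_width: 0.998
finger_force: 0.0
```

```bash
python3 st.py
```

```text
3.6 [ 0.39   1.183  1.345  0.818 -0.003  1.939] [1.0747 0.5207 0.3738] 
 [[-0.15   0.662  0.734]
 [ 0.947 -0.117  0.299]
 [ 0.284  0.741 -0.609]] tilt 52.5 az 22.1 ytoolelev 47.8
```

```bash
cat > plan.py <<'E'
from h import *
import sys
def plan(path, turn, o=None):
    """path: list of world waypoints (one per row); turn: list per row"""
    o=o or ctrl.observe(); M=R.from_euler('xyz',o['tcp_rot']).as_matrix(); p=np.array(o['eef_pos'])
    for i in range(0,len(path),5):
        rows=[]
        for q,t in zip(path[i:i+5],turn[i:i+5]):
            d=(np.array(q)-p)*1000; s=np.round(M.T@d)
            rows.append('%d %d %d %.3g'%(*s,t)); p=p+M@s/1000; M=M@R.from_euler('z',t).as_matrix()
        print('; '.join(rows))
    print(p.round(4),'y elev',np.degrees(np.arcsin(M[2,1])).round(1))
def line(a,b,n): return [tuple(np.array(a)+(np.array(b)-a)*k/n) for k in range(1,n+1)]
E
python3 - <<'E'
from plan import *
o=ctrl.observe();a=o['eef_pos']
z=R.from_euler('xyz',o['tcp_rot']).as_matrix()[:,2]
g=np.array([.5955,.108,.065])+.019*z; pre=g-.13*z; print(g,pre)
plan(line(a,(.75,.30,.30),8)+line((.75,.30,.30),pre,12),[-.13]*14+[-.117]+[0]*5)
E
```

```text
[0.60945492 0.11367844 0.05342349] [0.5139739  0.07482593 0.13263117]
-23 -30 -32 -0.13; -18 -34 -33 -0.13; -14 -35 -32 -0.13; -10 -37 -33 -0.13; -4 -37 -32 -0.13
0 -38 -33 -0.13; 6 -38 -32 -0.13; 10 -37 -32 -0.13; 9 -26 -12 -0.13; 12 -26 -12 -0.13
15 -24 -11 -0.13; 18 -21 -12 -0.13; 21 -19 -11 -0.13; 24 -16 -12 -0.13; 25 -13 -11 -0.117
26 -10 -12 0; 27 -10 -11 0; 26 -10 -12 0; 27 -10 -12 0; 26 -10 -11 0
[0.5142 0.0751 0.1327] y elev -0.0
```

Call:
{"method": "move_arm", "body": {"commands": "-23 -30 -32 -0.13; -18 -34 -33 -0.13; -14 -35 -32 -0.13; -10 -37 -33 -0.13; -4 -37 -32 -0.13"}}

```text
clock: 4.1
eef_pos: [0.946, 0.4516, 0.3477]
tcp_rot: [2.226, 0.058, 2.001]
contact_force: [0.8, 0.9, 0.2]
grip_width: 0.998
finger_force: 0.0
```

Call:
{"method": "move_arm", "body": {"commands": "0 -38 -33 -0.13; 6 -38 -32 -0.13; 10 -37 -32 -0.13; 9 -26 -12 -0.13; 12 -26 -12 -0.13"}}

```text
clock: 4.6
eef_pos: [0.7664, 0.3637, 0.2868]
tcp_rot: [2.367, 0.553, 2.451]
contact_force: [1.1, -0.3, 0.1]
grip_width: 0.995
finger_force: 0.0
```

```bash
python3 st.py; python3 - <<'E'
from plan import *
o=ctrl.observe();a=o['eef_pos']
plan(line(a,[0.514,0.075,.133],10),[-.13]*4+[-.117]+[0]*5)
E
```

```text
4.6 [ 0.344  0.366 -0.442 -0.153  0.034  0.821] [0.7664 0.3637 0.2868] 
 [[-0.656  0.173  0.735]
 [ 0.542  0.785  0.299]
 [-0.525  0.595 -0.608]] tilt 52.5 az 22.2 ytoolelev 36.5
9 -36 -18 -0.13; 14 -35 -18 -0.13; 18 -33 -18 -0.13; 22 -30 -17 -0.13; 25 -27 -18 -0.117
29 -23 -18 0; 29 -24 -18 0; 28 -24 -18 0; 29 -24 -18 0; 29 -23 -17 0
[0.5141 0.0755 0.1327] y elev 9.5
```

Call:
{"method": "move_arm", "body": {"commands": "9 -36 -18 -0.13; 14 -35 -18 -0.13; 18 -33 -18 -0.13; 22 -30 -17 -0.13; 25 -27 -18 -0.13"}}

```text
clock: 5.1
eef_pos: [0.6403, 0.2195, 0.209]
tcp_rot: [2.891, 0.891, -3.073]
contact_force: [0.7, -0.1, 0.5]
grip_width: 1.001
finger_force: 0.0
```

```bash
python3 st.py; python3 - <<'E'
from plan import *
o=ctrl.observe();a=o['eef_pos']
M=R.from_euler('xyz',o['tcp_rot']).as_matrix(); th=np.arctan2(M[2,1],M[2,0]); print(th,th-np.pi)
th=min((th,th-np.pi,th+np.pi),key=abs)
plan(line(a,[0.514,0.075,.133],7)+[[.514,.075,.133]]*3,[th/3]*3+[0]*7)
E
```

```text
5.1 [ 0.13   0.224 -0.935 -0.488  0.203  0.039] [0.6403 0.2195 0.209 ] 
 [[-0.627 -0.259  0.735]
 [-0.043  0.953  0.299]
 [-0.778  0.156 -0.609]] tilt 52.5 az 22.2 ytoolelev 9.0
2.9440160805623177 -0.19757657302747544
21 -17 -13 -0.0659; 21 -15 -13 -0.0659; 23 -14 -12 -0.0659; 24 -12 -13 0; 23 -12 -13 0
24 -13 -13 0; 23 -12 -13 0; 0 0 0 0; 0 0 0 0; 0 0 0 0
[0.5139 0.0751 0.1332] y elev 0.0
```

Call:
{"method": "move_arm", "body": {"commands": "21 -17 -13 -0.066; 21 -15 -13 -0.066; 23 -14 -12 -0.066; 24 -12 -13 0; 23 -12 -13 0"}}

```text
clock: 5.6
eef_pos: [0.5502, 0.1177, 0.1548]
tcp_rot: [3.135, 0.917, -2.763]
contact_force: [0.2, -0.5, -0.6]
grip_width: 0.994
finger_force: 0.0
```

Call:
{"method": "move_arm", "body": {"commands": "24 -13 -13 0; 23 -12 -13 0; 0 0 0 0; 0 0 0 0; 0 0 0 0"}}

```text
clock: 6.1
eef_pos: [0.5201, 0.0762, 0.1364]
tcp_rot: [3.132, 0.912, -2.763]
contact_force: [-0.0, 0.5, 0.3]
grip_width: 0.993
finger_force: 0.0
```

```bash
python3 st.py; python3 - <<'E'
from h import *
a=[]
for n in('wrist','side'):
    c,im,d=grab(n);a.append(im);np.savez('/tmp/%s2.npz'%n,im=im,W=cloud(c,d))
cv2.imwrite('pics/b.png',cv2.resize(np.hstack([a[0],a[1]]),(800,300))[:,:,::-1])
E
```

```text
6.1 [-0.301  0.243 -1.296 -0.751  0.529 -0.462] [0.5201 0.0762 0.1364] 
 [[-0.569 -0.377  0.731]
 [-0.227  0.926  0.302]
 [-0.79   0.006 -0.612]] tilt 52.2 az 22.4 ytoolelev 0.4
```

View pics/b.png

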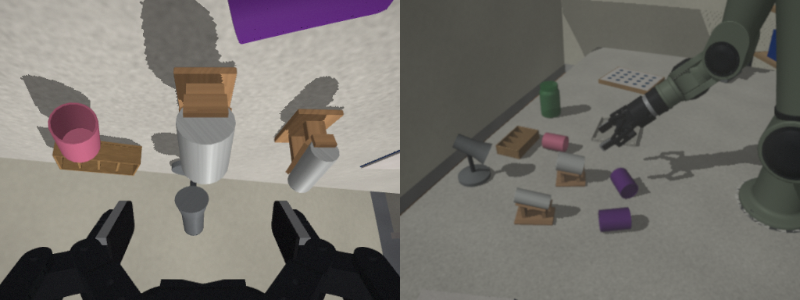

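Wrist view: the wide cup is centred between the open fingers at about (205,145). The cradle wood is behind it, and the narrow cup is off to the side at (315,168). I'll refine the cup axis from this view's depth.

```bash
python3 - <<'E'
from h import *
from scipy.optimize import least_squares
for n,box in(('wrist2',(222,140,305,235)),('side2',None)):
    q=np.load('/tmp/%s.npz'%n);W=q['W'];im=q['im'];hsv=cv2.cvtColor(im,cv2.COLOR_RGB2HSV)
    m=(hsv[...,1]<70)&(W[...,2]>.05)&(W[...,2]<.11)&(np.hypot(W[...,0]-.595,W[...,1]-.108)<.06)
    P=W[m]; print(n,len(P),P.min(0),P.max(0))
    # cylinder fit r=28, elevation 15deg fixed, unknown yaw, lateral offset, height
    def f(v):
        yaw,l,h=v; e=np.radians(15); a=np.array([np.cos(e)*np.cos(yaw),np.cos(e)*np.sin(yaw),np.sin(e)])
        c=np.array([.5955,.108,.065])+l*np.array([-np.sin(yaw),np.cos(yaw),0])+np.array([0,0,h])
        d=P-c; return np.linalg.norm(d-np.outer(d@a,a),axis=1)-.028
    r=least_squares(f,[.37,0,0],loss='soft_l1',f_scale=.002); yaw,l,h=r.x
    a=np.array([np.cos(.2618)*np.cos(yaw),np.cos(.2618)*np.sin(yaw),np.sin(.2618)])
    c=np.array([.5955,.108,.065+h])+l*np.array([-np.sin(yaw),np.cos(yaw),0])
    s=(P-c)@a; print('yaw',np.degrees(yaw),'lat',l,'dh',h,'rms',np.median(abs(r.fun)),'s',np.percentile(s,[1,99]),'centre',c+a*np.mean(np.percentile(s,[1,99])))
E
```

```text
wrist2 5446 [0.54515799 0.06913728 0.05013251] [0.63242294 0.14463438 0.10118376]
yaw 21.779767035424467 lat 0.0018542498889435668 dh -0.00042168321000955327 rms 0.001112796392016991 s [-0.04220937  0.03201712] centre [0.5902409  0.10789545 0.06325934]
side2 817 [0.54554767 0.0798821  0.05008562] [0.6366542  0.14747378 0.10288218]
yaw 22.275353994965972 lat 0.000987660060419331 dh -0.0003845425647433721 rms 0.0009364851879412397 s [-0.0402301   0.03443351] centre [0.59253501 0.10785277 0.06386532]
```

```bash
python3 - <<'E'
from plan import *
o=ctrl.observe();a=o['eef_pos']
g=[.608,.1147,.0515]
plan(line(a,g,9)+[g],[.0]*10)
E
```

```text
1 0 14 0; 1 0 14 0; 1 1 15 0; 1 0 14 0; 1 0 14 0
1 0 14 0; 1 0 14 0; 1 0 15 0; 0 1 14 0; 0 0 0 0
[0.6083 0.1153 0.0517] y elev 0.3
```

Call:
{"method": "move_arm", "body": {"commands": "1 0 14 0; 1 0 14 0; 1 1 15 0; 1 0 14 0; 1 0 14 0"}}

```text
clock: 6.7
eef_pos: [0.5692, 0.0981, 0.0885]
tcp_rot: [3.132, 0.912, -2.761]
contact_force: [-0.4, 0.2, -0.8]
grip_width: 0.997
finger_force: 0.0
```

Call:
{"method": "move_arm", "body": {"commands": "1 0 14 0; 1 0 14 0; 1 0 15 0; 0 0 14 0; 0 0 0 0"}}

```text
clock: 7.2
eef_pos: [0.6095, 0.1147, 0.051]
tcp_rot: [3.132, 0.912, -2.76]
contact_force: [-0.3, -0.2, -0.0]
grip_width: 0.995
finger_force: 0.0
```

```bash
python3 st.py
```

```text
7.2 [-0.132  0.625 -1.138 -1.033  0.408 -0.334] [0.6095 0.1147 0.051 ] 
 [[-0.568 -0.379  0.73 ]
 [-0.228  0.925  0.303]
 [-0.791  0.006 -0.612]] tilt 52.2 az 22.5 ytoolelev 0.3
```

Call:
{"method": "move_arm", "body": {"commands": "0 0 0 0; 0 0 0 0; 0 0 0 0; 0 0 0 0; 0 0 0 0", "jaw": 48, "force": 60}}

```text
clock: 7.7
eef_pos: [0.6073, 0.1146, 0.0523]
tcp_rot: [3.128, 0.912, -2.763]
contact_force: [-4.6, 3.0, 4.7]
grip_width: 0.65
finger_force: 62.2
```

Call:
{"method": "move_arm", "body": {"commands": "0 0 0 0; -4 0 -3 0; -8 0 -6 0; -12 0 -9 0; -12 0 -9 0"}}

```text
clock: 8.2
eef_pos: [0.6088, 0.1128, 0.0967]
tcp_rot: [3.131, 0.91, -2.765]
contact_force: [0.2, 1.2, -1.5]
grip_width: 0.65
finger_force: 63.6
```

```bash
python3 st.py; python3 - <<'E'
from h import *
a=[]
for n in('scene','side'):
    c,im,d=grab(n); a.append(im)
cv2.imwrite('pics/c.png',np.hstack([cv2.resize(a[0][120:300,120:420],(400,240)),cv2.resize(a[1][100:300,120:420],(400,267))[:240]])[:,:,::-1])
E
```

```text
8.2 [-0.135  0.468 -1.125 -0.861  0.407 -0.334] [0.6088 0.1128 0.0967] 
 [[-0.571 -0.376  0.73 ]
 [-0.226  0.927  0.3  ]
 [-0.789  0.006 -0.614]] tilt 52.1 az 22.3 ytoolelev 0.4
```

View pics/c.png

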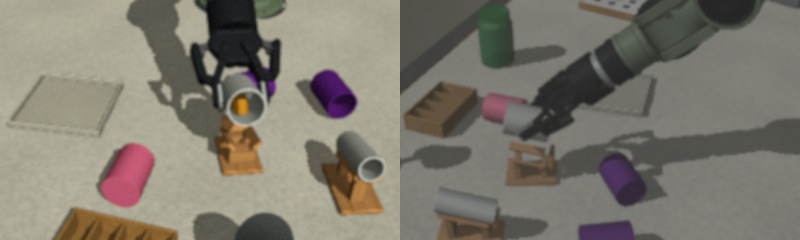

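```bash
python3 - <<'E'
from plan import *
o=ctrl.observe();a=o['eef_pos']
w=[.60,.09,.128];g=[.549,-.169,.122]
plan(line(a,w,3)+line(w,g,12),[0]*15)
E
```

```text
-4 -6 -11 0; -4 -5 -10 0; -4 -6 -11 0; 8 -18 -9 0; 7 -19 -10 0
8 -18 -9 0; 8 -19 -9 0; 7 -18 -10 0; 8 -19 -9 0; 8 -18 -9 0
8 -18 -9 0; 7 -19 -10 0; 8 -18 -9 0; 8 -19 -9 0; 7 -18 -10 0
[ 0.5489 -0.1691  0.1225] y elev 0.2
```

Call:
{"method": "move_arm", "body": {"commands": "-4 -6 -11 0; -4 -5 -10 0; -4 -6 -11 0; 8 -18 -9 0; 7 -19 -10 0"}}

```text
clock: 8.8
eef_pos: [0.5901, 0.0468, 0.1247]
tcp_rot: [3.132, 0.911, -2.763]
contact_force: [-0.1, -0.4, -3.5]
grip_width: 0.648
finger_force: 64.2
```

Call:
{"method": "move_arm", "body": {"commands": "8 -18 -9 0; 8 -19 -9 0; 7 -18 -10 0; 8 -19 -9 0; 8 -18 -9 0"}}

```text
clock: 9.3
eef_pos: [0.569, -0.0619, 0.1212]
tcp_rot: [3.132, 0.91, -2.765]
contact_force: [0.5, 0.1, -3.1]
grip_width: 0.651
finger_force: 64.2
```

Call:
{"method": "move_arm", "body": {"commands": "8 -18 -9 0; 7 -19 -10 0; 8 -18 -9 0; 8 -19 -9 0; 7 -18 -10 0"}}

```text
clock: 9.8
eef_pos: [0.5476, -0.1698, 0.1191]
tcp_rot: [3.131, 0.91, -2.765]
contact_force: [0.7, 0.6, -1.8]
grip_width: 0.65
finger_force: 64.2
```

```bash
python3 st.py; python3 - <<'E'
from h import *
from scipy.optimize import least_squares
o=ctrl.observe();M=R.from_euler('xyz',o['tcp_rot']).as_matrix();c0=o['eef_pos']-.021*M[:,2]
a=[]
for n in('scene','side'):
    c,im,d=grab(n); a.append(im);W=cloud(c,d)
    hsv=cv2.cvtColor(im,cv2.COLOR_RGB2HSV)
    D=W-c0; al=D@np.array([np.cos(.26)*np.cos(.385),np.cos(.26)*np.sin(.385),np.sin(.26)])
    m=(np.linalg.norm(D,axis=2)<.055)&(hsv[...,2]>75)&(hsv[...,1]<70)
    P=W[m]
    def f(v):
        yaw,e,l,h=v; ax=np.array([np.cos(e)*np.cos(yaw),np.cos(e)*np.sin(yaw),np.sin(e)])
        d=P-(c0+l*np.array([-np.sin(yaw),np.cos(yaw),0])+np.array([0,0,h]))
        return np.linalg.norm(d-np.outer(d@ax,ax),axis=1)-.028
    r=least_squares(f,[.385,.26,0,0],loss='soft_l1',f_scale=.002)
    print(n,len(P),np.degrees(r.x[:2]),r.x[2:],np.median(abs(r.fun)))
cv2.imwrite('pics/d.png',np.hstack([cv2.resize(a[0][80:260,80:380],(400,240)),cv2.resize(a[1][80:260,150:450],(400,240))])[:,:,::-1])
E
```

```text
9.8 [-0.852  0.383 -0.918 -0.124  0.844 -1.056] [ 0.5476 -0.1698  0.1191] 
 [[-0.571 -0.376  0.73 ]
 [-0.226  0.927  0.3  ]
 [-0.789  0.006 -0.614]] tilt 52.1 az 22.3 ytoolelev 0.4
scene 729 [15.10434114 11.13710861] [0.00220528 0.00285086] 0.002795445949249537
side 449 [22.06527377 15.19193301] [-0.00410513 -0.00042487] 0.0012570682213734162
```

View pics/d.png

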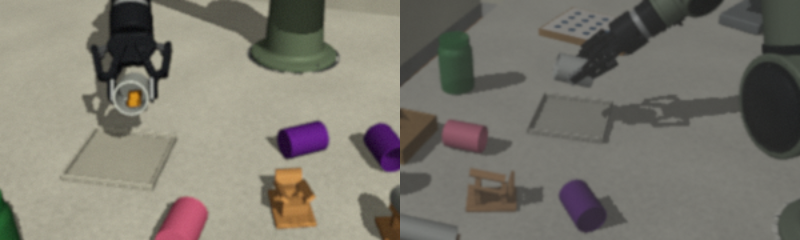

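Call:
{"method": "move_arm", "body": {"commands": "15 0 12 0; 16 0 12 0; 16 0 12 0; 10 0 7 0; 0 0 0 0"}}

```text
clock: 10.4
eef_pos: [0.5462, -0.1671, 0.0465]
tcp_rot: [3.126, 0.909, -2.768]
contact_force: [-0.4, 1.2, -2.1]
grip_width: 0.644
finger_force: 64.2
```

```bash
python3 st.py; python3 - <<'E'
from plan import *
o=ctrl.observe();a=o['eef_pos'];z=R.from_euler('xyz',o['tcp_rot']).as_matrix()[:,2]
s=np.array([.534,-.175,.060])+.021*z; m=np.array([.548,-.195,.055])+.021*z; e=np.array([.553,-.2,.048])+.021*z
print(s)
path=line(a,s,3)+[tuple(s)]*12+line(s,m,5)+line(m,e,3)+[tuple(e)]*2
plan(path,[.14]*22+[.06,0,0])
E
```

```text
10.4 [-0.851  0.566 -0.958 -0.344  0.844 -1.055] [ 0.5462 -0.1671  0.0465] 
 [[-0.572 -0.376  0.729]
 [-0.224  0.926  0.303]
 [-0.789  0.01  -0.614]] tilt 52.1 az 22.6 ytoolelev 0.6
[ 0.54930365 -0.16864402  0.04710039]
-1 -1 0 0.14; 0 -1 1 0.14; -1 0 0 0.14; 0 0 0 0.14; 0 0 0 0.14
0 0 0 0.14; 0 0 0 0.14; 0 0 0 0.14; 0 0 0 0.14; 0 0 0 0.14
0 0 0 0.14; 0 0 0 0.14; 0 0 0 0.14; 0 0 0 0.14; 0 0 0 0.14
-4 3 2 0.14; -4 3 1 0.14; -4 3 2 0.14; -3 4 1 0.14; -2 4 2 0.14
-2 2 2 0.14; -2 1 2 0.14; -1 2 2 0.06; 0 0 0 0; 0 0 0 0
[ 0.568  -0.1933  0.035 ] y elev -0.5
```

Call:
{"method": "move_arm", "body": {"commands": "-1 -1 0 0.14; 0 -1 1 0.14; -1 0 0 0.14; 0 0 0 0.14; 0 0 0 0.14"}}

```text
clock: 10.9
eef_pos: [0.5503, -0.1698, 0.0501]
tcp_rot: [2.441, 0.641, 2.578]
contact_force: [-0.9, 0.8, -2.4]
grip_width: 0.646
finger_force: 64.2
```

Call:
{"method": "move_arm", "body": {"commands": "0 0 0 0.14; 0 0 0 0.14; 0 0 0 0.14; 0 0 0 0.14; 0 0 0 0.14"}}

```text
clock: 11.4
eef_pos: [0.5502, -0.1698, 0.0501]
tcp_rot: [2.236, 0.125, 2.059]
contact_force: [-0.0, -1.2, -2.7]
grip_width: 0.647
finger_force: 64.3
```

```bash
python3 st.py
```

```text
11.4 [-0.848  0.561 -0.949 -0.338  0.844  0.354] [ 0.5502 -0.1698  0.0501] 
 [[-0.465  0.499  0.731]
 [ 0.876  0.376  0.301]
 [-0.125  0.781 -0.612]] tilt 52.2 az 22.4 ytoolelev 51.3
```

Call:
{"method": "move_arm", "body": {"commands": "0 0 0 0.15; 0 0 0 0.15; 0 0 0 0.15; 0 0 0 0.15; 0 0 0 0.15"}}

```text
clock: 11.9
eef_pos: [0.5503, -0.1698, 0.0503]
tcp_rot: [2.321, -0.457, 1.571]
contact_force: [-1.6, 0.6, -1.4]
grip_width: 0.648
finger_force: 64.5
```

Call:
{"method": "move_arm", "body": {"commands": "-5 3 3 0.15; -5 3 2 0.15; -5 3 3 0.15; -3 4 2 0.15; -2 4 2 0.15"}}

```text
clock: 12.4
eef_pos: [0.5667, -0.1899, 0.0405]
tcp_rot: [2.859, -0.884, 0.754]
contact_force: [-7.8, 5.0, 11.4]
grip_width: 0.652
finger_force: 65.8
```

```bash
python3 st.py;  python3 - <<'E'
from plan import *
o=ctrl.observe();M=R.from_euler('xyz',o['tcp_rot']).as_matrix();th=np.arctan2(M[2,1],M[2,0]);th=min((th,th-np.pi,th+np.pi),key=abs)
print(th,o['eef_pos']-.021*M[:,2])
a=[]
for n in('scene','side'):
    c,im,d=grab(n); a.append(im)
cv2.imwrite('pics/e.png',np.hstack([cv2.resize(a[0][110:260,80:330],(400,240)),cv2.resize(a[1][80:230,180:430],(400,240))])[:,:,::-1])
E
```

```text
12.4 [-0.853  0.605 -0.884 -0.31   0.852  1.848] [ 0.5667 -0.1899  0.0405] 
 [[ 0.462  0.5    0.732]
 [ 0.434 -0.848  0.305]
 [ 0.773  0.177 -0.609]] tilt 52.5 az 22.6 ytoolelev 10.2
0.22478614611287875 [ 0.55137309 -0.19632353  0.05333446]
```

View pics/e.png

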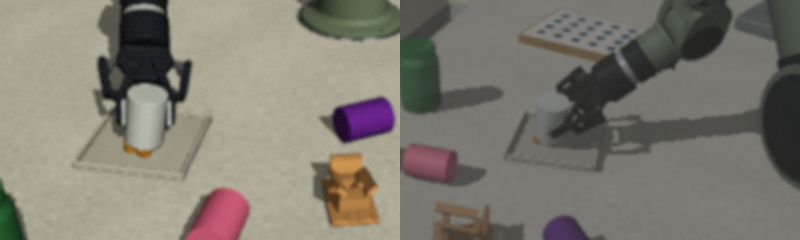

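Cup is nearly mouth-down over the tray middle. It rests on weights, with some brass peeking out at crop (140,150), close to the middle. I'll ease up slightly and finish the turn.

Call:
{"method": "move_arm", "body": {"commands": "2 0 -2 0.11; 1 0 -1 0.11; 0 0 0 0; 0 0 0 0; 0 0 0 0"}}

```text
clock: 13.0
eef_pos: [0.5659, -0.1915, 0.0432]
tcp_rot: [3.121, -0.912, 0.417]
contact_force: [-0.1, -0.3, -1.7]
grip_width: 0.649
finger_force: 64.5
```

```bash
python3 st.py;  python3 - <<'E'
from plan import *
o=ctrl.observe();M=R.from_euler('xyz',o['tcp_rot']).as_matrix()
print(o['eef_pos']-.021*M[:,2],o['contact_force'])
ax=None
a=[]
for n in('scene','side'):
    c,im,d=grab(n); a.append(im); W=cloud(c,d);hsv=cv2.cvtColor(im,cv2.COLOR_RGB2HSV)
    m=(hsv[...,1]>110)&(hsv[...,0]<25)&(abs(W[...,0]-.553)<.09)&(abs(W[...,1]+.2)<.09)
    print(n,m.sum(),W[m].mean(0) if m.any() else '',W[m].min(0) if m.any() else '',W[m].max(0) if m.any() else '')
E
```

```text
13.0 [-0.854  0.596 -0.884 -0.301  0.847  2.059] [ 0.5659 -0.1915  0.0432] 
 [[ 0.56   0.39   0.731]
 [ 0.248 -0.921  0.301]
 [ 0.791  0.013 -0.612]] tilt 52.2 az 22.4 ytoolelev 0.7
[ 0.55051696 -0.1977791   0.05607654] [-0.12707862 -0.25316991 -1.73236048]
scene 93 [ 0.57919428 -0.20368302  0.01288531] [ 0.56586461 -0.22705312  0.00434173] [ 0.58666286 -0.18316858  0.01999293]
side 0
```

Call:
{"method": "move_arm", "body": {"commands": "-1 0 1 0; -2 0 1 0; 0 0 0 0; 0 0 0 0; 0 0 0 0"}}

```text
clock: 13.6
eef_pos: [0.566, -0.1916, 0.0404]
tcp_rot: [3.122, -0.915, 0.415]
contact_force: [-3.9, -0.3, 6.1]
grip_width: 0.647
finger_force: 65.2
```

```bash
python3 st.py;  python3 - <<'E'
from plan import *
from scipy.optimize import least_squares
o=ctrl.observe();M=R.from_euler('xyz',o['tcp_rot']).as_matrix();c0=o['eef_pos']-.021*M[:,2];print(c0)
for n in('scene','side'):
    c,im,d=grab(n);W=cloud(c,d);hsv=cv2.cvtColor(im,cv2.COLOR_RGB2HSV)
    D=W-c0
    m=(np.hypot(D[...,0],D[...,1])<.045)&(abs(D[...,2]-.005)<.05)&(W[...,2]>.02)&(hsv[...,2]>75)&(hsv[...,1]<60)
    P=W[m]; s=P[:,2]
    print(n,m.sum(),'z pct',np.percentile(s,[1,5,50,95,99]).round(4))
    def f(v):
        ax=np.array([v[0],v[1],1]);ax/=np.linalg.norm(ax); d=P-np.array([v[2],v[3],c0[2]])
        return np.linalg.norm(d-np.outer(d@ax,ax),axis=1)-.028
    Q=P;P=P[P[:,2]<c0[2]+.03]
    r=least_squares(f,[0,0,c0[0],c0[1]],loss='soft_l1',f_scale=.002);print(np.degrees(r.x[:2]),r.x[2:],np.median(abs(r.fun)))
E
```

```text
13.6 [-0.856  0.604 -0.885 -0.31   0.85   2.059] [ 0.566  -0.1916  0.0404] 
 [[ 0.558  0.39   0.733]
 [ 0.246 -0.921  0.302]
 [ 0.792  0.012 -0.61 ]] tilt 52.4 az 22.4 ytoolelev 0.7
[ 0.55062816 -0.19798787  0.0532553 ]
scene 1049 z pct [0.0215 0.0262 0.0688 0.0921 0.093 ]
[1.19251384 1.04842347] [ 0.55174168 -0.19875435] 0.0009821707530931027
side 445 z pct [0.0213 0.0242 0.078  0.0913 0.0921]
[-0.41295688  0.24431931] [ 0.55063411 -0.19823555] 0.0012830515158171914
```

Cup axis is within about 1° of vertical, its top is at 0.092 m (centre 0.054, i.e. 50 mm above the tray floor), and it is centred within 3 mm. Lifting straight up.

Call:
{"method": "move_arm", "body": {"commands": "4 0 -3 0; 8 0 -6 0; 12 0 -9 0; 16 0 -12 0; 16 0 -12 0"}}

```text
clock: 14.2
eef_pos: [0.566, -0.1903, 0.1102]
tcp_rot: [3.124, -0.911, 0.413]
contact_force: [0.0, -0.0, -1.0]
grip_width: 0.643
finger_force: 64.5
```

Call:
{"method": "move_arm", "body": {"commands": "16 0 -12 0; 0 0 0 0; 0 0 0 0; 0 0 0 0; 0 0 0 0"}}

```text
clock: 14.7
eef_pos: [0.5659, -0.1897, 0.1283]
tcp_rot: [3.127, -0.911, 0.411]
contact_force: [-0.4, -0.3, -0.1]
grip_width: 0.648
finger_force: 64.5
```

```bash
python3 st.py;  python3 - <<'E'
from plan import *
a=[]
for n in('scene','side'):
    c,im,d=grab(n); a.append(im); W=cloud(c,d);hsv=cv2.cvtColor(im,cv2.COLOR_RGB2HSV)
    m=(hsv[...,1]>110)&(hsv[...,0]<25)&(abs(W[...,0]-.553)<.09)&(abs(W[...,1]+.2)<.09)
    if m.any():P=W[m];print(n,m.sum(),P.mean(0),P.min(0),P.max(0),np.hypot(P[:,0]-.553,P[:,1]+.2).max())
cv2.imwrite('pics/f.png',np.hstack([cv2.resize(a[0][110:260,80:330],(400,240)),cv2.resize(a[1][80:230,180:430],(400,240))])[:,:,::-1])
E
```

```text
14.7 [-0.851  0.395 -0.844 -0.061  0.845  2.065] [ 0.5659 -0.1897  0.1283] 
 [[ 0.562  0.389  0.73 ]
 [ 0.245 -0.921  0.302]
 [ 0.79   0.009 -0.613]] tilt 52.2 az 22.5 ytoolelev 0.5
scene 238 [ 0.56690339 -0.20056748  0.01617531] [ 0.52770749 -0.22646862  0.00373049] [ 0.58555283 -0.17907792  0.02814458] 0.03494221716357837
side 10 [ 0.55361292 -0.19383769  0.01939249] [ 0.54756946 -0.20364366  0.01142872] [ 0.56052194 -0.1837612   0.02186596] 0.01689936920976687
```

View pics/f.png

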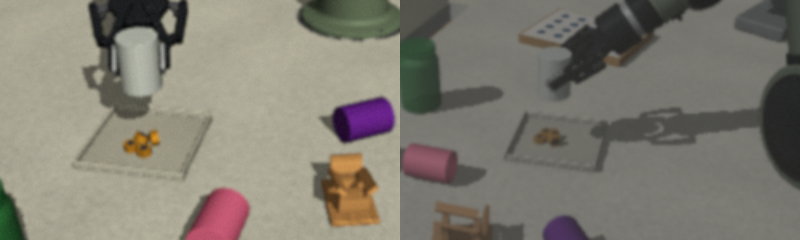

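All four weights lie in a heap at crop (140,142), within 35 mm of the tray middle. Now I'll move the cup onto the bench to the left of the tray.

```bash
python3 - <<'E'
from plan import *
a=ctrl.observe()['eef_pos']
w=[.58,-.039,.115];g=[.58,-.039,.030]
plan(line(a,w,6)+line(w,g,7)+[g]*2,[0]*15)
E
```

```text
6 -22 11 0; 5 -23 10 0; 6 -22 11 0; 6 -22 11 0; 6 -22 10 0
5 -23 11 0; -9 0 7 0; -10 0 8 0; -10 0 7 0; -9 0 8 0
-10 0 7 0; -9 0 8 0; -10 -1 7 0; 0 0 0 0; 0 0 0 0
[ 0.5798 -0.0386  0.03  ] y elev 0.5
```

Call:
{"method": "move_arm", "body": {"commands": "6 -22 11 0; 5 -23 10 0; 6 -22 11 0; 6 -22 11 0; 6 -22 10 0"}}

```text
clock: 15.3
eef_pos: [0.5781, -0.0638, 0.1181]
tcp_rot: [3.125, -0.911, 0.412]
contact_force: [0.1, 0.8, -0.8]
grip_width: 0.65
finger_force: 64.5
```

Call:
{"method": "move_arm", "body": {"commands": "5 -23 11 0; -9 0 7 0; -10 0 8 0; -10 0 7 0; -9 0 8 0"}}

```text
clock: 15.8
eef_pos: [0.5806, -0.0392, 0.0662]
tcp_rot: [3.125, -0.911, 0.413]
contact_force: [0.0, -0.3, -1.4]
grip_width: 0.646
finger_force: 64.5
```

Call:
{"method": "move_arm", "body": {"commands": "-10 0 7 0; -9 0 8 0; -10 -1 7 0; 0 0 0 0; 0 0 0 0"}}

```text
clock: 16.3
eef_pos: [0.5799, -0.0388, 0.0302]
tcp_rot: [3.126, -0.911, 0.412]
contact_force: [-0.1, 1.1, -0.3]
grip_width: 0.649
finger_force: 64.5
```

Call:
{"method": "move_arm", "body": {"commands": "-1 0 1 0; -1 0 1 0; -1 0 1 0; -1 0 1 0; 0 0 0 0"}}

```text
clock: 16.8
eef_pos: [0.5812, -0.0389, 0.0256]
tcp_rot: [3.123, -0.913, 0.415]
contact_force: [-1.3, -0.8, 2.4]
grip_width: 0.647
finger_force: 64.8
```

```bash
cat > cup.py <<'E'
from plan import *
from scipy.optimize import least_squares
c0=np.array([.565,-.045,.04])
for n in('scene','side'):
    c,im,d=grab(n);W=cloud(c,d);hsv=cv2.cvtColor(im,cv2.COLOR_RGB2HSV)
    D=W-c0
    m=(np.hypot(D[...,0],D[...,1])<.045)&(W[...,2]<.1)&(W[...,2]>.012)&(hsv[...,2]>75)&(hsv[...,1]<60)
    P=W[m]; print(n,m.sum(),'z pct',np.percentile(P[:,2],[1,50,95,99]).round(4))
    P=P[P[:,2]<.068]
    def f(v):
        ax=np.array([v[0],v[1],1]);ax/=np.linalg.norm(ax); d=P-np.array([v[2],v[3],c0[2]])
        return np.linalg.norm(d-np.outer(d@ax,ax),axis=1)-.028
    r=least_squares(f,[0,0,c0[0],c0[1]],loss='soft_l1',f_scale=.002);print(np.degrees(r.x[:2]),r.x[2:],np.median(abs(r.fun)))
E
python3 cup.py
```

```text
scene 1105 z pct [0.0136 0.0565 0.0788 0.0795]
[0.19320408 0.42272156] [ 0.56588947 -0.04560381] 0.0008020526376853118
side 500 z pct [0.0125 0.0689 0.0765 0.0775]
[-0.15595469 -0.89986205] [ 0.56557277 -0.04524774] 0.0012011996914350308
```

Contact is felt, the cup is upright and its top is at about 77 mm. Releasing gently and rising.

Call:
{"method": "move_arm", "body": {"commands": "0 0 0 0; 0 0 0 0; 0 0 0 0; 0 0 0 0; 0 0 0 0", "jaw": 85, "force": 20}}

```text
clock: 17.4
eef_pos: [0.5809, -0.0388, 0.025]
tcp_rot: [3.124, -0.911, 0.414]
contact_force: [0.2, 0.1, -0.2]
grip_width: 0.999
finger_force: 0.0
```

Call:
{"method": "move_arm", "body": {"commands": "0 0 0 0; 4 0 -3 0; 8 0 -6 0; 12 0 -9 0; 16 0 -12 0"}}

```text
clock: 17.9
eef_pos: [0.5809, -0.0377, 0.0751]
tcp_rot: [3.126, -0.91, 0.412]
contact_force: [0.4, -0.2, -0.1]
grip_width: 0.992
finger_force: 0.0
```

Call:
{"method": "move_arm", "body": {"commands": "16 0 -12 0; 16 0 -12 0; 16 0 -12 0; 0 0 0 0; 0 0 0 0"}}

```text
clock: 18.4
eef_pos: [0.5822, -0.0372, 0.1357]
tcp_rot: [3.121, -0.912, 0.416]
contact_force: [0.3, 0.1, 0.1]
grip_width: 0.995
finger_force: 0.0
```

```bash
python3 cup.py; python3 - <<'E'
from h import *
c,im,d=grab('scene'); W=cloud(c,d);hsv=cv2.cvtColor(im,cv2.COLOR_RGB2HSV)
m=(hsv[...,1]>110)&(hsv[...,0]<25)&(abs(W[...,0]-.553)<.09)&(abs(W[...,1]+.2)<.09);P=W[m]
print(m.sum(),P.min(0),P.max(0),np.hypot(P[:,0]-.553,P[:,1]+.2).max())
cv2.imwrite('pics/g.png',cv2.resize(im[80:300,80:430],(700,440))[:,:,::-1])
E
```

```text
scene 924 z pct [0.0127 0.0608 0.0786 0.0793]
[ 0.15448854 -0.00232431] [ 0.56517695 -0.04611379] 0.0005546637017579178
side 619 z pct [0.0133 0.0599 0.076  0.077 ]
[-0.1413426   0.42786396] [ 0.56553593 -0.04661467] 0.0008234946499796024
238 [ 0.52553233 -0.22647368  0.00383808] [ 0.58575082 -0.18155674  0.02804565] 0.03460840465686564
```

View pics/g.png

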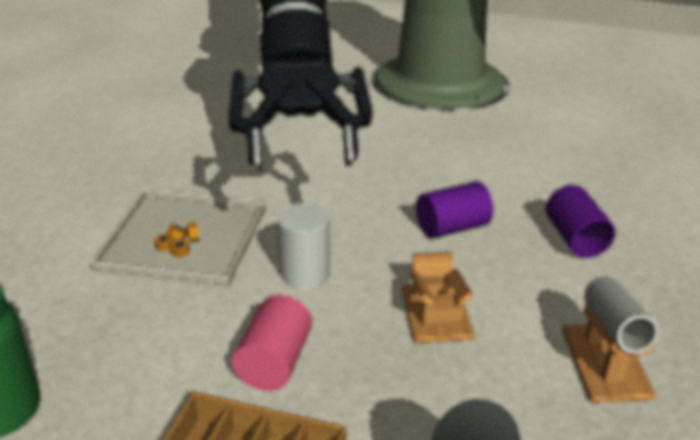

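The empty cup stands mouth-down at (305,245), the four weights are heaped in the tray at (178,240), the narrow cup at (620,315) still lies in its cradle, and the gripper is clear of everything. Handing in.

```bash
python3 -c "
from station import ctrl
print(ctrl.job_done())"
```

```text
the job is handed in; nothing more can be done
None
```

Job handed in (no verdict was returned): the four weights are heaped within about 35 mm of the tray middle, though the cup's rim rested on them about 12 mm above the floor; the empty wide cup stands mouth-down on the bench about 155 mm from the tray middle, the narrow cup was left alone, and I leaned the gripper to 52° by pushing past the arm's reach, since the moves have no tilt command.

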